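# Release a sprung specimen drawer through its service hole

## Task

The sprung drawer of the grey specimen cabinet is latched shut and has no handle. Take the thin wooden dowel from its stand, push it straight down through the small service hole in the cabinet's top onto the back of the catch, feeling your way gently (never more than 20 N on the cabinet or what is in it) until the drawer springs open, then stand the dowel fully down again in its own hole of the stand and let go. Leave the thick tamping rod, the mortar cube and the jar where they are.

Things in the scene. Friction and masses are not known exactly. Their poses are not given: they have to be found in the camera images.
- cabinet: Specimen cabinet: fixed grey sheet-metal box 200 (x) x 180 (y) x 120 mm high on the table, left or right of the robot's middle; origin at the centre of its underside, x to its back, z up. Its spring catch takes 3 N at first touch plus 0.4 N per mm; it releases the drawer after 10 to 11 mm of travel and meets a rigid stop after 13 mm.
- service_hole (a point): Centre of the mouth of the only hole in the cabinet's flat top, 55 mm behind its centre: round, 14 mm wide, 1 mm chamfer, straight down through the 8 mm top plate; axes as the cabinet's. Below it lies the catch's flat pad, 28 mm wide; its depth differs between cabinets, 14 to 44 mm under the top's upper face, and is not measured: feel for it.
- drawer (a joint): How far the drawer is out of the cabinet's front (m): 0 to 0.001 latched, 0.07 fully open. The drawer is 170 mm wide with a plain aluminium front 102 mm high; once released, its own spring drives it out 70 mm towards the cabinet's front (the robot's side) in under a second, and it stays out.
- drawer_front (a point): Point on the outer face of the drawer's front, midway across, 110 mm above the table (10 mm below the cabinet's top); moves with the drawer.
- dowel_mid (a point): Centre (half-way up) of the thin dowel: a plain round wooden rod 10 mm in diameter and 160 mm long, with slightly chamfered lower end, about 30 g, loose, standing upright in its hole of the stand. z axis along the rod, towards its upper end.
- dowel_tip (a point): Centre of the dowel's lower end face, 80 mm below its centre.
- stand_socket (a point): Centre of the mouth of the dowel's hole in the stand: 11.5 mm in diameter, 3 mm chamfer, 40 mm deep, flat bottom. The stand is a fixed black plastic block 70 (x) x 150 (y) x 50 mm high; this hole lies 35 mm to -y of its centre (the point has the stand's axes). 120 mm of the dowel stand above the block.
- tamper_mid (a point): Centre of the thick steel tamping rod (16 mm in diameter, 160 mm long) that stands in the stand's other hole, 70 mm to +y of the dowel in the stand's axes. Not needed: leave it in place.
- mortar_cube: Loose 40 mm mortar cube standing on the cabinet's top in front of the hole, its centre about 110 mm from the hole; origin at the centre of its underside. Leave it there.
- jar: Loose glass jar 44 mm in diameter, 60 mm high, between the cabinet and the stand; origin at the centre of its underside. Leave alone.

How it is judged:
By the outcome, as a careful person would: the job done as asked, in the order asked, and still so for the second after the job is handed in, with the robot touching nothing.
It also fails if it takes over 62 s, if anything falls off the work surface, if the arm or the gripper's body presses on something with over 40 N, if the wrist force passes 120 N, or if a joint passes its speed limit or range.

## Robot

A 7-joint arm with a two-finger parallel gripper is mounted at the origin on the work surface. World frame = base frame: x ahead of the robot, y to its left, z up, the work surface at z = 0. Lengths are in mm, angles in degrees, forces in N, time in s.
With the tool pointing down it reaches from about 350 to 900 mm from the base axis. Payload 19.9 kg.
Tool frame: the origin (TCP) lies on the centre line of the jaws, within the pads' length; the fingertips stand 25 mm ahead of it and the grasp point (between the pads) lies 6 mm ahead of it; x points along the fingers, z is the direction in which the jaws open and shut, and the axes are right-handed (so a half turn about x gives the same grasp; the last joint's range is limited). The gripper opens to 94 mm and grips with 3 to 60 N. Pads are 16 mm wide; open, the fingers measure 119 mm over their backs; the gripper's body (75 mm by 177 mm) begins 78 mm behind the grasp point.
Start: joints at [65.69, 23.915, -0.59, 92.452, 0.269, 63.638, -3.037], TCP at [233.443, -579.746, 230.425] pointing down, gripper open.
Joint ranges: [-161.28, 161.28], [-22.2, 115.67], [-73.04, 71.86], [3.21, 147.25], [-68.34, 248.33], [10.77, 114.83], [-161.83, 161.83]. Speed limits (degrees/s): [108.29, 108.29, 136.94, 136.94, 172.46, 172.46, 172.46].

## Interface

Orientations are given as a 3x3 rotation matrix whose columns are the frame's x, y, z axes.
In Python, from rig import r gives the robot as it stands. The module is installed in compiled form; this text tells all that it offers.
- The arm moves only by the shell command python3 -m inch 'ROWS' [OPENING] [FORCE]. ROWS is JSON, a list of rows, each an object with "travel": the shift along the world's x, y, z in mm, a list of three; "delta_rot": the turn, a rotation vector about the world's x, y, z in degrees, a list of three. A call has 1 to 20 rows; each row shifts and turns the commanded pose from where the row before left it; what a row does not reach is not made up. A row lasts 1/12 s, in which the tool goes at most 41.7 mm and 7.16 degrees, less where a joint would pass 70% of its speed; a pose out of reach is approached as far as the arm can. A call is refused whole if a number of a shift passes 41.7 or a number of a turn 7.16, either way. A call with a gripper value outside its range is refused whole. OPENING is the finger opening in mm, from 0 to 94, set as the call begins (- or left out, the last holds). The fingers move at their own pace and stop on an object; FORCE is the grip in N (left out, the last holds). Time passes only in rows, so rows that do not move let the fingers close. It gives the time, the measured TCP pose, the force and the opening at its end, in the units of the state.
- r.get_state(): the state, without advancing time (a new reading comes with each control period).
- r.capture(name): name is "scene" or "top" or "wrist"; returns the picture (400x640x3 uint8, red, green, blue); there is no depth.
- r.camera_model(name): a dict with "K" (3x3 intrinsics, pixels), "distortion" ([k1, k2, p1, p2, k3] as OpenCV has them; the pictures are not rectified), "rvec" (rotation vector, rad) and "tvec" (3), from world to camera coordinates, as OpenCV has them; the wrist camera has in their place "hand_eye" (4x4, takes a point from camera to tool coordinates, whose origin is the TCP and whose axes are the tool frame's). Camera axes: x right, y down, z forward; pixel columns grow to the right and rows downward; lengths in mm; the calibration is good to about 2 mm. A picture is of the moment at which its call begins: read the wrist's pose just before it. camera_model takes no time and is no camera call.
- r.job_done(): hands the job in, once; it reports no verdict.
The state is a dict: "time": time; "qpos": joint angles; "qd": joint speeds; "joint_efforts": joint torques, N m; "eef_pos": TCP position; "ee_rot": TCP orientation; "force": force on the tool from outside, world axes, zero at the start; "wrist_torque": the same for the moment, N m; "opening": finger opening in mm.
Only numpy, scipy, OpenCV 4.12 (cv2) and the standard library are available. Lean on these libraries where they do the work, as an engineer would, in place of code of your own. Each camera call takes 0.05 s, during which the arm holds its last target.

## Working session

There is one attempt and no reset: what is moved stays moved. The work goes in short steps, Python scripts to look and compute and a shell command to move; the robot and the scene stay as the last step left them, time stands still between calls to the robot, and variables do not carry over. Pictures are saved under pics/ and viewed, and the job is handed in when it is done.

```bash
mkdir -p pics; python3 - <<'E'
from rig import r
import cv2
for n in ("scene","top","wrist"):
    s=r.get_state()
    im=r.capture(n); cv2.imwrite(f"pics/{n}0.png",im[:,:,::-1])
    m=r.camera_model(n); print(n,{k:(v.tolist() if hasattr(v,'tolist') else v) for k,v in m.items()})
print(r.get_state())
E
```

```text
scene {'K': [[467.4337565348263, 0.0, 315.32472947939783], [0.0, 467.4337565348263, 200.20410261558862], [0.0, 0.0, 1.0]], 'distortion': [-0.006972729064331697, 0.0, 0.0, 0.0, 0.0], 'rvec': [2.212892376512788, 0.5013601878575689, -0.2549252775483577], 'tvec': [-484.48297004697815, -47.2047030788588, 1262.9150540645082]}
top {'K': [[377.66684834929066, 0.0, 316.7535196133693], [0.0, 377.66684834929066, 201.3542740796028], [0.0, 0.0, 1.0]], 'distortion': [-0.07831476571329249, 0.0, 0.0, 0.0, 0.0], 'rvec': [2.140906567990607, -2.1472816782120216, 0.09195295674235322], 'tvec': [24.86662722373007, 524.6371083722013, 723.4750843059954]}
wrist {'K': [[284.94158366781, 0.0, 325.9419121993477], [0.0, 284.94158366781, 199.75111615136015], [0.0, 0.0, 1.0]], 'distortion': [-0.0065699860948996375, 0.0, 0.0, 0.0, 0.0], 'hand_eye': [[0.0007749610745350949, -0.2564487114069615, 0.966557529510292, -154.3897486637942], [0.0006366876333953361, -0.9665574973091559, -0.2564492133431401, 73.38576187755136], [0.9999994970319671, 0.0008141333839402114, -0.0005857667135617207, -0.26482860492405], [0.0, 0.0, 0.0, 1.0]]}
{'time': 0.15, 'qpos': array([65.68844894, 23.94047947, -0.59119545, 92.47651405,  0.26884727,
       63.63832441, -3.03523524]), 'qd': array([ 0.0931756 , -0.12711532, -0.00029388, -0.05650932,  0.01607245,
       -0.01633586, -0.07951905]), 'joint_efforts': array([ 1.32375550e-03, -8.51534414e+01,  6.39383812e-01, -4.26128340e+01,
       -4.88338375e-02,  1.71966199e-02,  1.59015808e-04]), 'eef_pos': array([ 233.36565546, -579.51567061,  229.97365443]), 'ee_rot': array([[-4.11356580e-04,  9.27600025e-01,  3.73574657e-01],
       [ 8.46890252e-04,  3.73574878e-01, -9.27599641e-01],
       [-9.99999557e-01, -6.51974797e-05, -9.39247903e-04]]), 'force': array([-0.20744047,  0.21754448, -0.34334561]), 'wrist_torque': array([ 0.00057305, -0.00259914,  0.02233229]), 'opening': 94.15343424789704}
```

View pics/scene0.png

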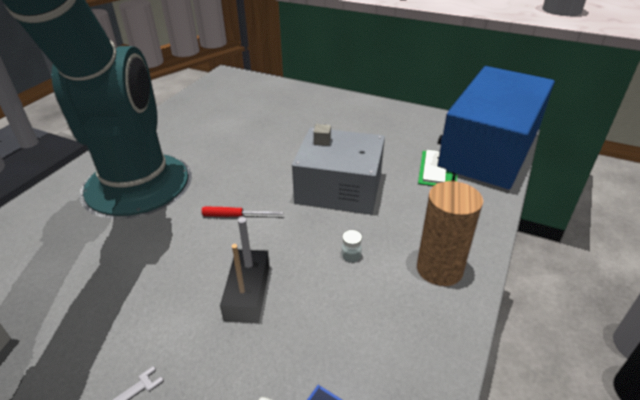

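View pics/top0.png

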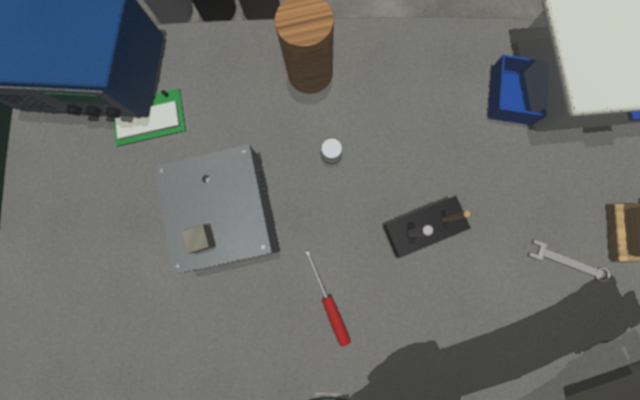

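View pics/wrist0.png

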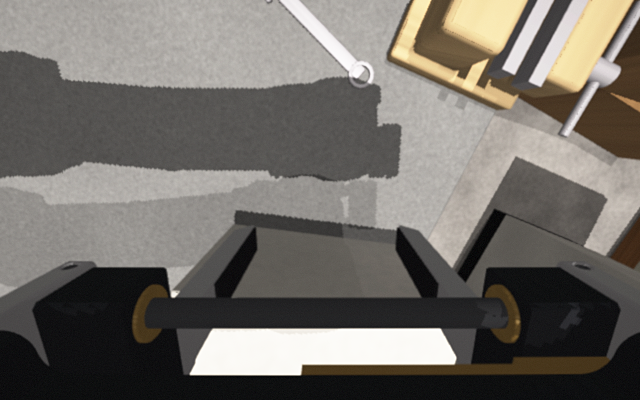

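The top view shows the cabinet at about (215,210), its hole at about (206,179) and the stand at about (427,227). The dowel's upper end is at about (467,214), the tamper at (428,231) and the jar at (331,150). I'll zoom in next.

```bash
python3 - <<'E'
import cv2
t=cv2.imread('pics/top0.png')
cv2.imwrite('pics/tc1.png',cv2.resize(t[135:285,145:285],None,fx=4,fy=4,interpolation=cv2.INTER_CUBIC))
cv2.imwrite('pics/tc2.png',cv2.resize(t[185:265,375:480],None,fx=7,fy=7,interpolation=cv2.INTER_CUBIC))
s=cv2.imread('pics/scene0.png')
cv2.imwrite('pics/sc2.png',cv2.resize(s[205:330,205:295],None,fx=4.5,fy=4.5,interpolation=cv2.INTER_CUBIC))
E
```

```text
(no output)
```

View pics/tc1.png

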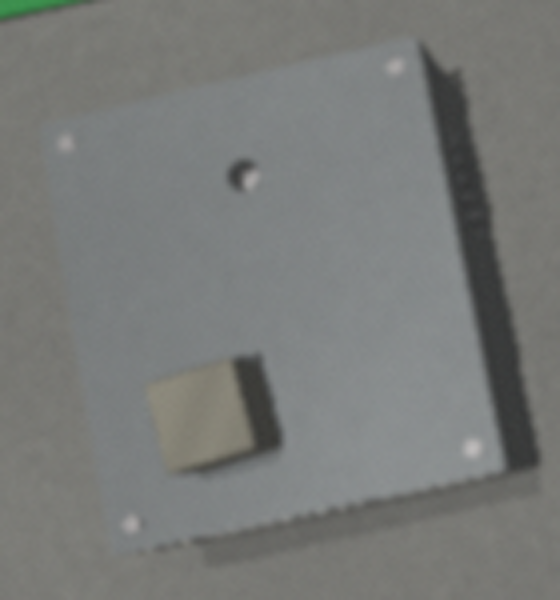

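View pics/tc2.png

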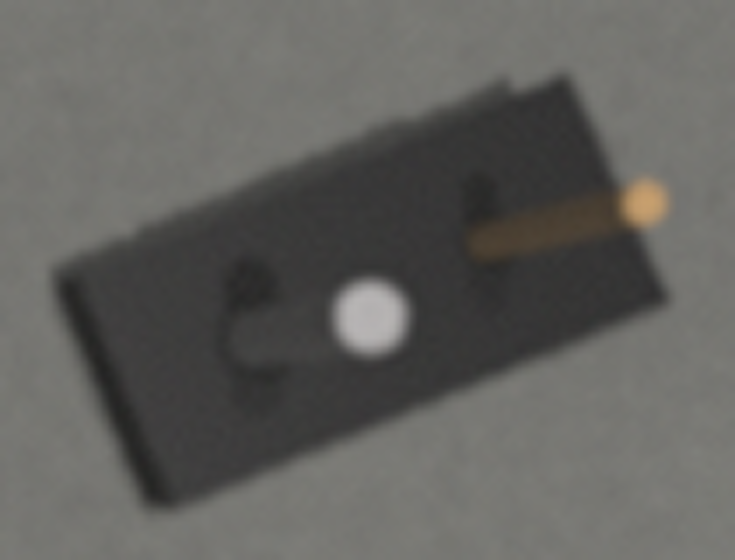

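View pics/sc2.png

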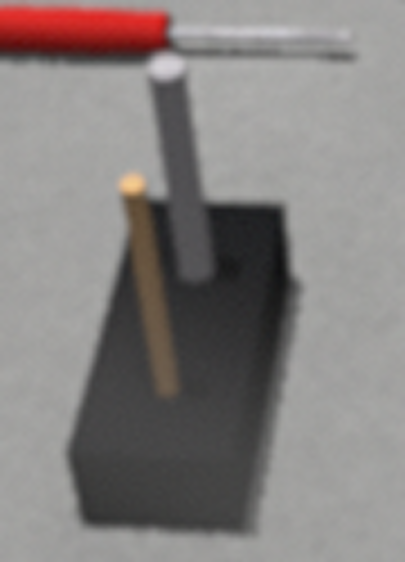

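```bash
cat > h.py <<'E'
import numpy as np, cv2
from rig import r
from scipy.optimize import least_squares
def ray(cam,px,st=None):
    m=r.camera_model(cam);K=np.array(m['K']);d=np.array(m['distortion'])
    n=cv2.undistortPoints(np.array([[px]],float),K,d)[0,0]; v=np.array([n[0],n[1],1.])
    if 'rvec' in m:
        R=cv2.Rodrigues(np.array(m['rvec'],float))[0];t=np.array(m['tvec'],float).ravel()
        return -R.T@t, R.T@v
    H=np.array(m['hand_eye']);Rt=np.array(st['ee_rot']);p=np.array(st['eef_pos'])
    return p+Rt@H[:3,3], Rt@(H[:3,:3]@v)
def onz(cam,px,z,st=None):
    o,v=ray(cam,px,st); return o+v*(z-o[2])/v[2]
def uc(px,f,off): return ((px[0]+.5)/f-.5+off[0],(px[1]+.5)/f-.5+off[1])
def fit(obs,model):
    A=np.array(model,float)-np.mean(model,0);B=np.array(obs)-np.mean(obs,0)
    S=(A[:,0]*B[:,1]-A[:,1]*B[:,0]).sum();C=(A*B).sum();th=np.arctan2(S,C)
    R=np.array([[np.cos(th),-np.sin(th)],[np.sin(th),np.cos(th)]])
    t=np.mean(obs,0)-R@np.mean(model,0)
    return th,R,t,(np.array(obs)-(np.array(model)@R.T+t))
E
python3 - <<'E'
from h import *
np.set_printoptions(precision=1,suppress=True)
c=lambda p:uc(p,4,(145,135)); s=lambda p:uc(p,7,(375,185)); q=lambda p:uc(p,4.5,(205,205))
o=[onz('top',c(p),120)[:2] for p in [(45,125),(418,38),(503,470),(112,552)]]
print(np.array(o)); th,R,t,res=fit(o,[(100,90),(100,-90),(-100,-90),(-100,90)])
print('cab',np.degrees(th),t,'\n',res); print('hole',onz('top',c((243,176)),120), R@[55,0]+t)
print('cube',onz('top',c((200,413)),160))
o=[onz('top',s(p),50)[:2] for p in [(70,275),(568,75),(667,300),(178,503)]]
print(np.array(o)); th,R,t,res=fit(o,[(35,75),(35,-75),(-35,-75),(-35,75)])
print('stand',np.degrees(th),t,'\n',res); print('socket',R@[0,-35]+t,'tamper',R@[0,35]+t)
print('dowel top',onz('top',s((644,203)),170),'scene',onz('scene',q((133,184)),170),'base scene',onz('scene',q((168,395)),50),'base top',onz('top',s((487,243)),50))
print('tamper top',onz('top',s((371,317)),170),'scene',onz('scene',q((170,68)),170))
print('scene hole',onz('scene',(362,152),120),'jar',onz('top',(331,150),60), 'cubescene', onz('scene',(322,128),160))
E
```

```text
[[581.3 316.4]
 [619.4 143.1]
 [425.2 101.5]
 [388.1 276.1]]
cab 12.041549593454409 [503.5 209.3] 
 [[-1.2 -1.8]
 [-0.7  1. ]
 [ 0.7  1.1]
 [ 1.2 -0.3]]
hole [556.5 221.8 120. ] [557.3 220.8]
cube [448.9 223.3 160. ]
[[ 478.1 -108.3]
 [ 533.1 -248.6]
 [ 470.2 -273.6]
 [ 415.6 -136.6]]
stand 21.824826284766335 [ 474.2 -191.8] 
 [[-0.8  0.9]
 [-1.5 -0.2]
 [ 0.6  0.8]
 [ 1.7 -1.4]]
socket [ 487.3 -224.3] tamper [ 461.2 -159.3]
dowel top [ 486.9 -224.6  170. ] scene [ 489.1 -224.   170. ] base scene [ 493.3 -229.8   50. ] base top [ 486.3 -224.    50. ]
tamper top [ 461. -160.  170.] scene [ 464.8 -159.3  170. ]
scene hole [559.5 223.  120. ] jar [622.4  -5.6  60. ] cubescene [450.3 224.5 160. ]
```

```bash
python3 -m inch '[{"travel":[9.5,13,5],"delta_rot":[0,0,3]},{"travel":[19.5,27.3,0],"delta_rot":[0,0,6.9]},{"travel":[19.5,27.3,0],"delta_rot":[0,0,6.9]},{"travel":[19.5,27.3,0],"delta_rot":[0,0,6.9]},{"travel":[19.5,27.3,0],"delta_rot":[0,0,6.9]},{"travel":[19.5,27.3,0],"delta_rot":[0,0,6.9]},{"travel":[19.5,27.3,0],"delta_rot":[0,0,6.9]},{"travel":[19.5,27.3,0],"delta_rot":[0,0,6.9]},{"travel":[19.5,27.3,0],"delta_rot":[0,0,6.9]},{"travel":[19.5,27.3,0],"delta_rot":[0,0,6.9]},{"travel":[19.5,27.3,0],"delta_rot":[0,0,6.9]},{"travel":[19.5,27.3,0],"delta_rot":[0,0,6.9]},{"travel":[19.5,27.3,0],"delta_rot":[0,0,6.9]},{"travel":[10,14.3,0],"delta_rot":[0,0,4.1]},{"travel":[0,0,0],"delta_rot":[0,0,0]},{"travel":[0,0,0],"delta_rot":[0,0,0]},{"travel":[0,0,0],"delta_rot":[0,0,0]}]' 50 15
python3 - <<'E'
from h import *
s=r.get_state();im=r.capture('wrist');cv2.imwrite('pics/w1.png',im[:,:,::-1])
print(s)
m=r.camera_model('wrist');H=np.array(m['hand_eye'])
def proj(P):
    p=H[:3,:3].T@(s['ee_rot'].T@(np.array(P)-s['eef_pos'])-H[:3,3]);return cv2.projectPoints(p.reshape(1,3),np.zeros(3),np.zeros(3),np.array(m['K']),np.array(m['distortion']))[0].ravel()
print(proj([487.3,-224.3,170]),proj([487.3,-224.3,50]))
E
```

```text
time: 1.57
eef_pos: [486.4, -225.3, 235.4]
ee_rot: [[-0.0, -0.371, 0.929], [-0.0, 0.929, 0.371], [-1.0, -0.0, -0.001]]
force: [0.1, -0.2, -1.2]
opening: 50.2
{'time': 1.5667, 'qpos': array([ 44.44024113,  16.41980955, -27.27938588, 104.10527791,
         8.5131251 ,  61.50206802,  35.7856106 ]), 'qd': array([ 0.61751096, -0.16701602,  0.46703573, -0.12495058,  0.0187714 ,
       -0.03372837, -0.11737273]), 'joint_efforts': array([-1.83670364e+00, -6.65322948e+01, -6.78571209e+00, -4.13908947e+01,
       -8.97150789e-02,  4.41151299e-02,  7.62066361e-02]), 'eef_pos': array([ 486.43127087, -225.33828147,  235.39840172]), 'ee_rot': array([[-4.56127459e-04, -3.70590903e-01,  9.28796089e-01],
       [-4.25437757e-04,  9.28796173e-01,  3.70590727e-01],
       [-9.99999805e-01, -2.26108318e-04, -5.81312801e-04]]), 'force': array([ 0.05667589, -0.22737773, -1.24906105]), 'wrist_torque': array([-0.05357896, -0.15044714, -0.04975665]), 'opening': 50.160158052087624}
[328.71262585 218.69040943] [327.78726714 187.12730204]
```

View pics/w1.png

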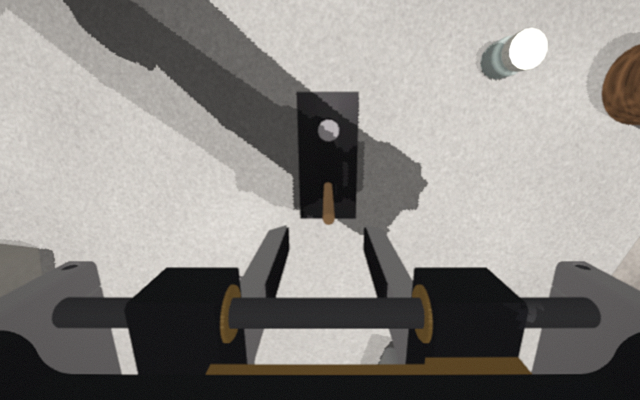

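The wrist view puts the dowel's upper end at (329,217). I predicted (328.7,218.7), so I'll descend.

```bash
python3 -m inch '[{"travel":[0.9,1,-10]},{"travel":[0,0,-20]},{"travel":[0,0,-20]},{"travel":[0,0,-18]},{"travel":[0,0,-12]},{"travel":[0,0,-5.4]},{"travel":[0,0,0]},{"travel":[0,0,0]}]' 50 15; python3 -m inch '[{"travel":[0,0,0],"delta_rot":[0,0,0]}]'
python3 - <<'E'
from h import *
s=r.get_state();im=r.capture('wrist');cv2.imwrite('pics/w2.png',im[:,:,::-1]);print(s['eef_pos'],s['time'],s['force'])
E
```

```text
time: 1.7
eef_pos: [486.3, -225.7, 235.4]
ee_rot: [[-0.0, -0.37, 0.929], [-0.0, 0.929, 0.37], [-1.0, -0.0, -0.0]]
force: [0.7, -0.8, -0.2]
opening: 50.0
[ 486.34892521 -225.73931789  235.43785375] 1.7 [ 0.74189891 -0.77931317 -0.22584603]invalid input at $[0]: expected keys travel, delta_rot
```

View pics/w2.png

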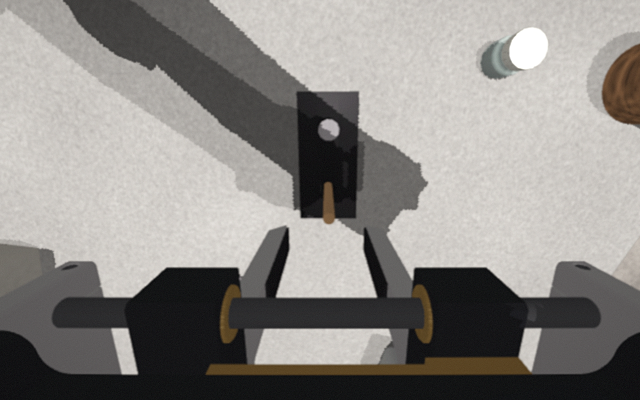

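```bash
python3 -m inch '[{"travel":[0.9,1.4,-10],"delta_rot":[0,0,0]},{"travel":[0,0,-20],"delta_rot":[0,0,0]},{"travel":[0,0,-20],"delta_rot":[0,0,0]},{"travel":[0,0,-18],"delta_rot":[0,0,0]},{"travel":[0,0,-12],"delta_rot":[0,0,0]},{"travel":[0,0,-5.4],"delta_rot":[0,0,0]},{"travel":[0,0,0],"delta_rot":[0,0,0]},{"travel":[0,0,0],"delta_rot":[0,0,0]},{"travel":[0,0,0],"delta_rot":[0,0,0]}]' 50 15
python3 - <<'E'
from h import *
s=r.get_state();im=r.capture('wrist');cv2.imwrite('pics/w3.png',im[:,:,::-1]);print(s['eef_pos'],s['time'],s['force'])
E
```

```text
time: 2.5
eef_pos: [488.3, -223.6, 150.9]
ee_rot: [[0.001, -0.372, 0.928], [-0.001, 0.928, 0.372], [-1.0, -0.001, 0.001]]
force: [-0.2, 0.5, 0.2]
opening: 49.8
[ 488.33956619 -223.60780958  150.88348042] 2.5 [-0.18185014  0.46822119  0.22972777]
```

View pics/w3.png

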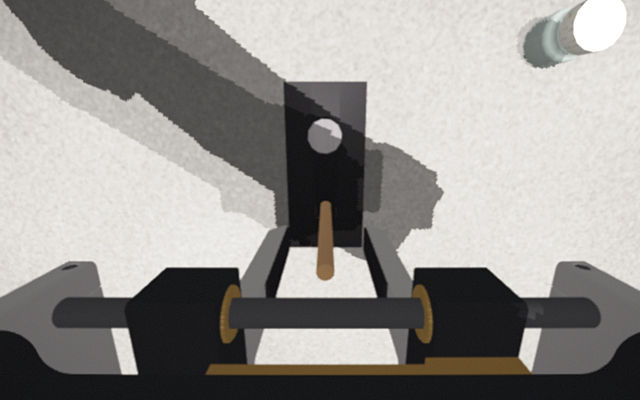

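```bash
python3 - <<'E'
from h import *
s=r.get_state();print(onz('wrist',(325,271),170,s), s['eef_pos'])
E
python3 -m inch '[{"travel":[0,0,0],"delta_rot":[0,0,0]},{"travel":[0,0,0],"delta_rot":[0,0,0]},{"travel":[0,0,0],"delta_rot":[0,0,0]},{"travel":[0,0,0],"delta_rot":[0,0,0]},{"travel":[0,0,0],"delta_rot":[0,0,0]},{"travel":[0,0,0],"delta_rot":[0,0,0]},{"travel":[0,0,0],"delta_rot":[0,0,0]},{"travel":[0,0,0],"delta_rot":[0,0,0]}]' 0 30
```

```text
[ 486.75139002 -224.06114453  170.        ] [ 488.29247975 -223.65826374  150.90906088]
time: 3.22
eef_pos: [487.8, -223.5, 150.0]
ee_rot: [[-0.0, -0.372, 0.928], [-0.0, 0.928, 0.372], [-1.0, -0.0, -0.0]]
force: [-0.3, 0.3, -0.5]
opening: 9.6
```

Gripped, at an opening of 9.6 mm with TCP (487.8,-223.5,150.0). Next I lift it straight up.

```bash
python3 -m inch '[{"travel":[0,0,4],"delta_rot":[0,0,0]},{"travel":[0,0,8],"delta_rot":[0,0,0]},{"travel":[0,0,12],"delta_rot":[0,0,0]},{"travel":[0,0,16],"delta_rot":[0,0,0]},{"travel":[0,0,20],"delta_rot":[0,0,0]},{"travel":[0,0,20],"delta_rot":[0,0,0]},{"travel":[0,0,20],"delta_rot":[0,0,0]},{"travel":[0,0,20],"delta_rot":[0,0,0]},{"travel":[0,0,15],"delta_rot":[0,0,0]},{"travel":[0,0,5],"delta_rot":[0,0,0]},{"travel":[0,0,0],"delta_rot":[0,0,0]},{"travel":[0,0,0],"delta_rot":[0,0,0]},{"travel":[0,0,0],"delta_rot":[0,0,0]}]'
python3 - <<'E'
from h import *
s=r.get_state();im=r.capture('wrist');cv2.imwrite('pics/w4.png',im[:,:,::-1]);print(s['eef_pos'],s['time'],s['force'])
im=r.capture('scene');cv2.imwrite('pics/s4.png',im[:,:,::-1])
E
```

```text
time: 4.3
eef_pos: [487.4, -223.3, 289.2]
ee_rot: [[-0.001, -0.372, 0.928], [0.0, 0.928, 0.372], [-1.0, 0.001, -0.001]]
force: [0.2, 0.2, -0.4]
opening: 9.1
[ 487.43738004 -223.33975787  289.20693318] 4.3 [ 0.19781694  0.1910335  -0.36376894]
```

View pics/w4.png

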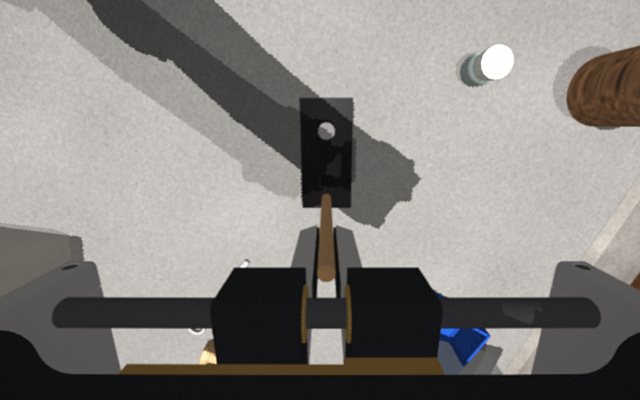

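View pics/s4.png

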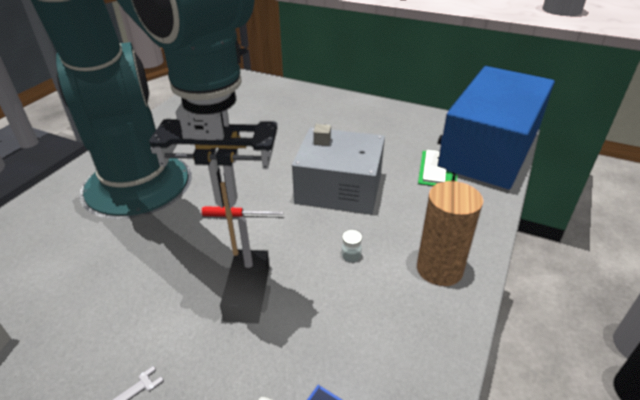

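The dowel is held and clear of the stand: upper end at (326,272), tip at about (326,197). Next I check tilt.

```bash
python3 - <<'E'
import cv2
s=cv2.imread('pics/w4.png')
cv2.imwrite('pics/w4c.png',cv2.resize(s[185:290,300:355],None,fx=5,fy=5,interpolation=cv2.INTER_CUBIC))
E
python3 - <<'E'
from h import *
m=r.camera_model('wrist');H=np.array(m['hand_eye'])
s=r.get_state()
def proj(P):
    p=H[:3,:3].T@(s['ee_rot'].T@(np.array(P)-s['eef_pos'])-H[:3,3]);return cv2.projectPoints(p.reshape(1,3),np.zeros(3),np.zeros(3),np.array(m['K']),np.array(m['distortion']))[0].ravel()
e=s['eef_pos']; print(proj(e+[0,0,20]),proj(e+[0,0,-140]))
E
```

```text
[327.95175101 272.13541369] [326.97594486 196.98179898]
```

View pics/w4c.png

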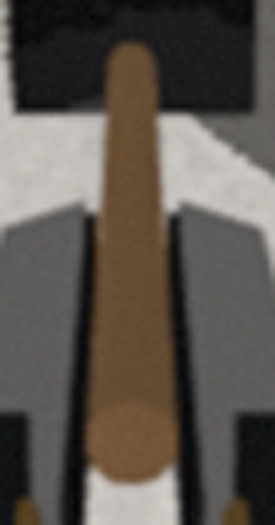

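```bash
python3 -m inch '[{"travel":[2.6,16.5,0],"delta_rot":[0,0,0]},{"travel":[5.2,33,0],"delta_rot":[0,0,0]},{"travel":[5.2,33,0],"delta_rot":[0,0,0]},{"travel":[5.2,33,0],"delta_rot":[0,0,0]},{"travel":[5.2,33,0],"delta_rot":[0,0,0]},{"travel":[5.2,33,0],"delta_rot":[0,0,0]},{"travel":[5.2,33,0],"delta_rot":[0,0,0]},{"travel":[5.2,33,0],"delta_rot":[0,0,0]},{"travel":[5.2,33,0],"delta_rot":[0,0,0]},{"travel":[5.2,33,0],"delta_rot":[0,0,0]},{"travel":[5.2,33,0],"delta_rot":[0,0,0]},{"travel":[5.2,33,0],"delta_rot":[0,0,0]},{"travel":[5.2,33,0],"delta_rot":[0,0,0]},{"travel":[4,25,0],"delta_rot":[0,0,0]},{"travel":[1.5,8.5,0],"delta_rot":[0,0,0]},{"travel":[0,0,0],"delta_rot":[0,0,0]},{"travel":[0,0,0],"delta_rot":[0,0,0]},{"travel":[0,0,0],"delta_rot":[0,0,0]},{"travel":[0,0,0],"delta_rot":[0,0,0]}]'
python3 - <<'E'
from h import *
s=r.get_state();im=r.capture('wrist');cv2.imwrite('pics/w5.png',im[:,:,::-1]);print(s['eef_pos'],s['time'],s['force'])
im=r.capture('scene');cv2.imwrite('pics/s5.png',im[:,:,::-1])
E
```

```text
time: 5.98
eef_pos: [558.6, 220.9, 290.0]
ee_rot: [[-0.0, -0.37, 0.929], [-0.001, 0.929, 0.37], [-1.0, -0.001, -0.0]]
force: [0.1, 0.5, -0.6]
opening: 9.3
[558.58132559 220.94952039 289.9926744 ] 5.9833 [ 0.09691175  0.53161376 -0.57887757]
```

View pics/w5.png

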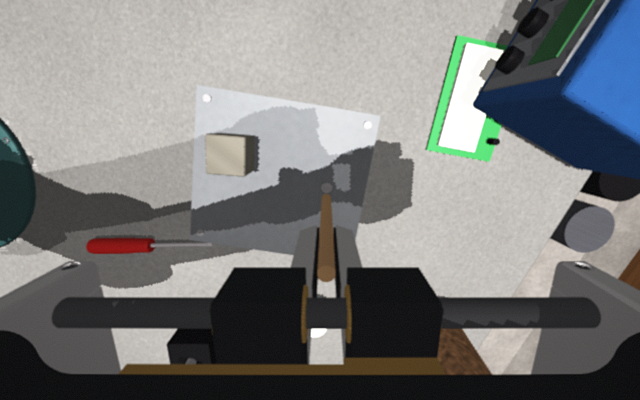

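View pics/s5.png

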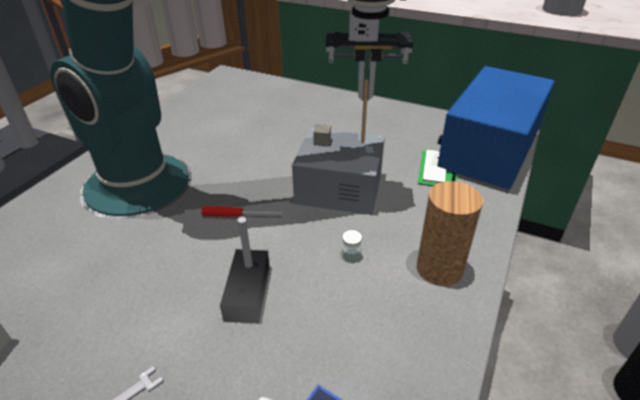

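```bash
python3 -m inch '[{"travel":[0,0,-8],"delta_rot":[0,0,0]},{"travel":[0,0,-8],"delta_rot":[0,0,0]},{"travel":[0,0,-5],"delta_rot":[0,0,0]},{"travel":[0,0,0],"delta_rot":[0,0,0]},{"travel":[0,0,0],"delta_rot":[0,0,0]},{"travel":[0,0,0],"delta_rot":[0,0,0]}]'
python3 - <<'E'
from h import *
np.set_printoptions(precision=2,suppress=True)
s=r.get_state();im=r.capture('wrist')[:,:,::-1];print(s['eef_pos'],s['time'],s['force'])
im2=r.capture('scene')[:,:,::-1];cv2.imwrite('pics/w6.png',im);cv2.imwrite('pics/s6.png',im2)
cv2.imwrite('pics/w6c.png',cv2.resize(im[165:225,295:365],None,fx=8,fy=8,interpolation=cv2.INTER_CUBIC))
cv2.imwrite('pics/s6c.png',cv2.resize(im2[100:170,330:395],None,fx=8,fy=8,interpolation=cv2.INTER_CUBIC))
m=r.camera_model('wrist');H=np.array(m['hand_eye'])
def proj(P):
    p=H[:3,:3].T@(s['ee_rot'].T@(np.array(P)-s['eef_pos'])-H[:3,3]);return cv2.projectPoints(p.reshape(1,3),np.zeros(3),np.zeros(3),np.array(m['K']),np.array(m['distortion']))[0].ravel()
print('tip',(proj(s['eef_pos']+[0,0,-140])-[295,165])*8,'hole below',(proj(s['eef_pos']*[1,1,0]+[0,0,120])-[295,165])*8)
E
```

```text
time: 6.58
eef_pos: [558.4, 222.7, 269.1]
ee_rot: [[0.0, -0.372, 0.928], [0.0, 0.928, 0.372], [-1.0, 0.0, 0.0]]
force: [0.1, 0.9, -0.9]
opening: 9.3
[558.41 222.66 269.13] 6.5833 [ 0.08  0.95 -0.86]
tip [254.81 254.85] hole below [254.56 238.44]
```

View pics/w6c.png

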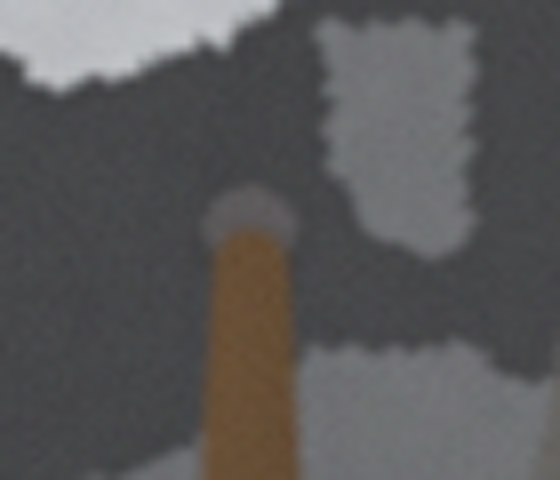

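View pics/s6c.png

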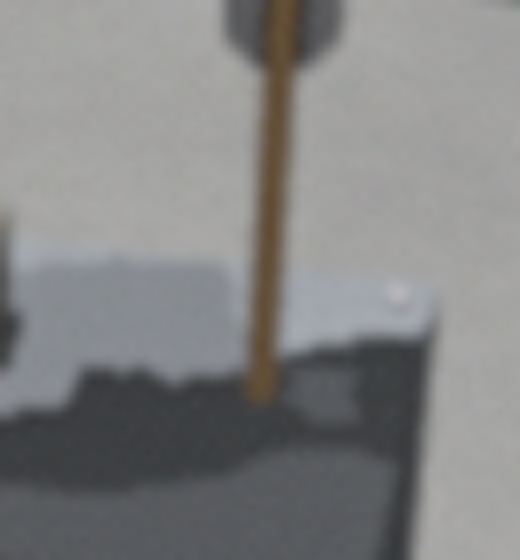

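```bash
python3 - <<'E'
from h import *
im=cv2.imread('pics/scene0.png')
cv2.imwrite('pics/s0c.png',cv2.resize(im[125:170,330:395],None,fx=8,fy=8,interpolation=cv2.INTER_CUBIC))
im2=r.capture('top')[:,:,::-1];cv2.imwrite('pics/t6.png',im2)
E
```

```text
(no output)
```

View pics/s0c.png

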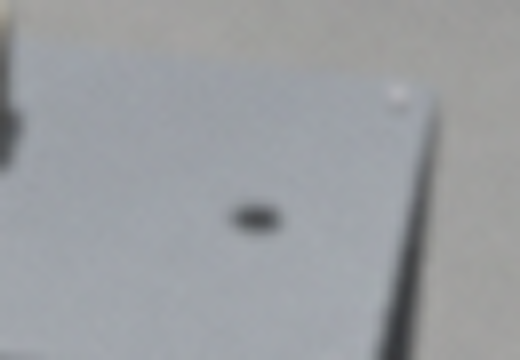

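View pics/t6.png

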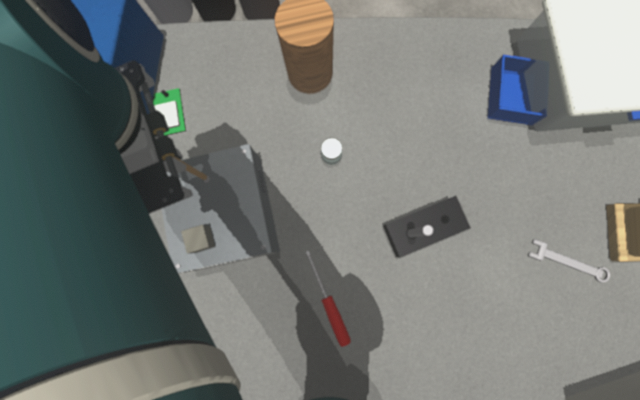

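```bash
python3 - <<'E'
from h import *
np.set_printoptions(precision=2,suppress=True)
print('scene hole',onz('scene',uc((256,217),8,(330,125)),120),'tip',onz('scene',uc((260,394),8,(330,100)),129.1))
im=cv2.imread('pics/t6.png')
cv2.imwrite('pics/t6c.png',cv2.resize(im[145:205,160:245],None,fx=8,fy=8,interpolation=cv2.INTER_CUBIC))
im=cv2.imread('pics/top0.png')
cv2.imwrite('pics/t0c.png',cv2.resize(im[145:205,160:245],None,fx=8,fy=8,interpolation=cv2.INTER_CUBIC))
E
```

```text
scene hole [558.04 223.85 120.  ] tip [559.14 223.15 129.1 ]
```

View pics/t6c.png

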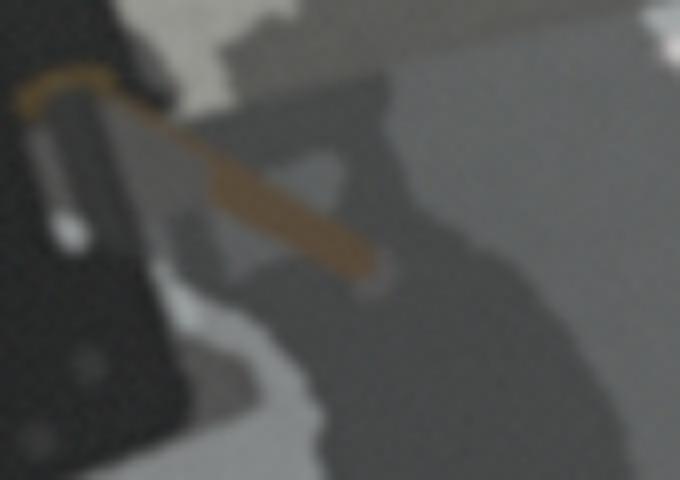

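View pics/t0c.png

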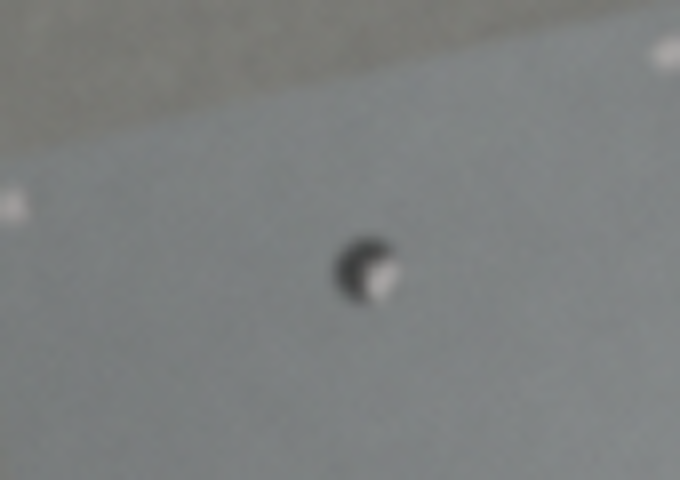

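```bash
python3 - <<'E'
from h import *
np.set_printoptions(precision=2,suppress=True)
print('top hole',onz('top',uc((368,270),8,(160,145)),120),'tip',onz('top',uc((359,259),8,(160,145)),129.1))
E
```

```text
top hole [557.1  221.49 120.  ] tip [557.93 220.56 129.1 ]
```

```bash
python3 -m inch '[{"travel":[-1.0,1.2,-2],"delta_rot":[0,0,0]},{"travel":[0,0,-2],"delta_rot":[0,0,0]},{"travel":[0,0,-2],"delta_rot":[0,0,0]},{"travel":[0,0,-1],"delta_rot":[0,0,0]},{"travel":[0,0,0],"delta_rot":[0,0,0]},{"travel":[0,0,0],"delta_rot":[0,0,0]},{"travel":[0,0,0],"delta_rot":[0,0,0]}]'
python3 - <<'E'
from h import *
np.set_printoptions(precision=2,suppress=True)
s=r.get_state();im=r.capture('wrist')[:,:,::-1];print(s['eef_pos'],s['time'],s['force'])
cv2.imwrite('pics/w7c.png',cv2.resize(im[165:225,295:365],None,fx=8,fy=8,interpolation=cv2.INTER_CUBIC))
im2=r.capture('scene')[:,:,::-1]
cv2.imwrite('pics/s7c.png',cv2.resize(im2[100:170,330:395],None,fx=8,fy=8,interpolation=cv2.INTER_CUBIC))
E
```

```text
time: 7.32
eef_pos: [557.4, 223.8, 262.1]
ee_rot: [[0.0, -0.372, 0.928], [-0.0, 0.928, 0.372], [-1.0, -0.0, 0.0]]
force: [0.7, 0.4, -1.5]
opening: 9.5
[557.38 223.76 262.08] 7.3167 [ 0.67  0.42 -1.46]
```

View pics/w7c.png

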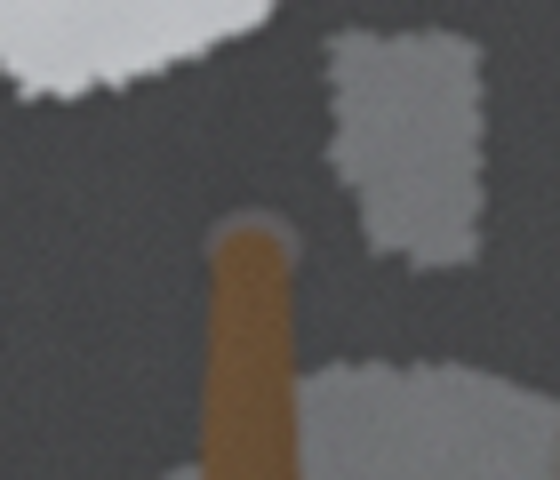

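View pics/s7c.png

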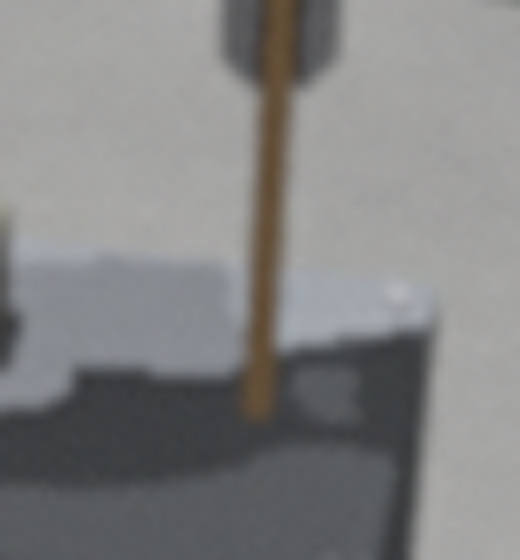

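```bash
python3 -m inch '[{"travel":[-0.2,0.6,-1],"delta_rot":[0,0,0]},{"travel":[0,0,-1],"delta_rot":[0,0,0]},{"travel":[0,0,-1],"delta_rot":[0,0,0]},{"travel":[0,0,0],"delta_rot":[0,0,0]},{"travel":[0,0,0],"delta_rot":[0,0,0]}]'; python3 -m inch '[{"travel":[0,0,-0.7],"delta_rot":[0,0,0]},{"travel":[0,0,-0.7],"delta_rot":[0,0,0]},{"travel":[0,0,-0.6],"delta_rot":[0,0,0]},{"travel":[0,0,0],"delta_rot":[0,0,0]}]'
```

```text
time: 7.83
eef_pos: [557.1, 224.3, 258.9]
ee_rot: [[-0.0, -0.372, 0.928], [-0.0, 0.928, 0.372], [-1.0, -0.0, -0.0]]
force: [-0.7, -1.1, 1.5]
opening: 9.7
time: 8.17
eef_pos: [557.1, 224.3, 256.9]
ee_rot: [[-0.0, -0.372, 0.928], [-0.0, 0.928, 0.372], [-1.0, -0.0, -0.0]]
force: [-0.8, -0.3, -1.0]
opening: 9.3
```

```bash
python3 -m inch '[{"travel":[0,0,-1],"delta_rot":[0,0,0]},{"travel":[0,0,-1],"delta_rot":[0,0,0]},{"travel":[0,0,-1],"delta_rot":[0,0,0]},{"travel":[0,0,0],"delta_rot":[0,0,0]}]'; python3 -m inch '[{"travel":[0,0,-1],"delta_rot":[0,0,0]},{"travel":[0,0,-1],"delta_rot":[0,0,0]},{"travel":[0,0,-1],"delta_rot":[0,0,0]},{"travel":[0,0,-1],"delta_rot":[0,0,0]},{"travel":[0,0,0],"delta_rot":[0,0,0]}]'
python3 - <<'E'
from h import *
s=r.get_state();im=r.capture('wrist')[:,:,::-1];print(s['eef_pos'],s['force'])
cv2.imwrite('pics/w8.png',im)
cv2.imwrite('pics/w8c.png',cv2.resize(im[165:225,295:365],None,fx=8,fy=8,interpolation=cv2.INTER_CUBIC))
E
```

```text
time: 8.5
eef_pos: [557.1, 224.3, 253.8]
ee_rot: [[-0.0, -0.372, 0.928], [-0.0, 0.928, 0.372], [-1.0, -0.0, -0.0]]
force: [-0.2, -1.1, -0.9]
opening: 9.4
time: 8.92
eef_pos: [557.1, 224.3, 249.8]
ee_rot: [[-0.0, -0.372, 0.928], [-0.0, 0.928, 0.372], [-1.0, -0.0, -0.0]]
force: [-0.1, -0.3, -0.7]
opening: 9.6
[557.06470908 224.2926424  249.76404364] [-0.14159292 -0.30221502 -0.66220501]
```

View pics/w8c.png

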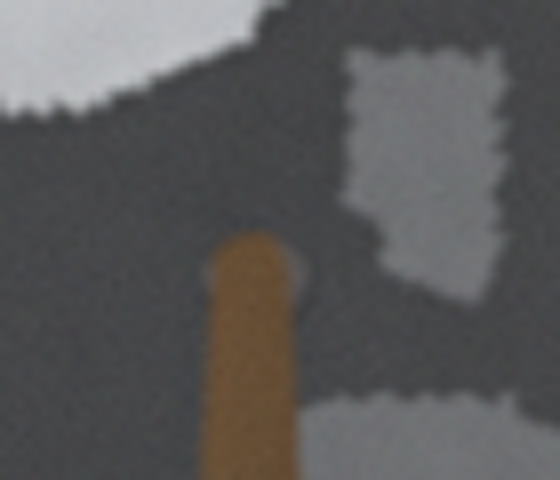

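```bash
for i in 1; do python3 -m inch '[{"travel":[0,0,-1],"delta_rot":[0,0,0]},{"travel":[0,0,-1],"delta_rot":[0,0,0]},{"travel":[0,0,-1],"delta_rot":[0,0,0]},{"travel":[0,0,0],"delta_rot":[0,0,0]}]';done; python3 -m inch '[{"travel":[0,0,-1],"delta_rot":[0,0,0]},{"travel":[0,0,-1],"delta_rot":[0,0,0]},{"travel":[0,0,-1],"delta_rot":[0,0,0]},{"travel":[0,0,0],"delta_rot":[0,0,0]}]';python3 -m inch '[{"travel":[0,0,-1],"delta_rot":[0,0,0]},{"travel":[0,0,-1],"delta_rot":[0,0,0]},{"travel":[0,0,-1],"delta_rot":[0,0,0]},{"travel":[0,0,0],"delta_rot":[0,0,0]}]'
```

```text
time: 9.3
eef_pos: [557.1, 224.3, 246.8]
ee_rot: [[-0.0, -0.372, 0.928], [-0.0, 0.928, 0.372], [-1.0, 0.0, -0.0]]
force: [-0.4, -0.5, -0.1]
opening: 9.2
time: 9.63
eef_pos: [557.1, 224.3, 243.8]
ee_rot: [[-0.0, -0.372, 0.928], [-0.0, 0.928, 0.372], [-1.0, -0.0, -0.0]]
force: [-0.1, -0.7, -0.7]
opening: 9.5
time: 9.97
eef_pos: [557.1, 224.3, 240.8]
ee_rot: [[-0.0, -0.372, 0.928], [-0.0, 0.928, 0.372], [-1.0, -0.0, -0.0]]
force: [0.2, 0.2, -0.6]
opening: 9.4
```

Depth is now 19 mm with no contact. I'll continue.

```bash
python3 -m inch '[{"travel":[0,0,-1],"delta_rot":[0,0,0]},{"travel":[0,0,-1],"delta_rot":[0,0,0]},{"travel":[0,0,-1],"delta_rot":[0,0,0]},{"travel":[0,0,0],"delta_rot":[0,0,0]}]'|grep -E "eef|force"; python3 -m inch '[{"travel":[0,0,-1],"delta_rot":[0,0,0]},{"travel":[0,0,-1],"delta_rot":[0,0,0]},{"travel":[0,0,-1],"delta_rot":[0,0,0]},{"travel":[0,0,0],"delta_rot":[0,0,0]}]'|grep -E "eef|force"
```

```text
eef_pos: [557.3, 224.4, 238.1]
force: [-0.0, 0.1, 1.7]
eef_pos: [557.4, 224.5, 235.3]
force: [0.0, -0.3, 5.6]
```

```bash
python3 -m inch '[{"travel":[0,0,-1],"delta_rot":[0,0,0]},{"travel":[0,0,-1],"delta_rot":[0,0,0]},{"travel":[0,0,-1],"delta_rot":[0,0,0]},{"travel":[0,0,0],"delta_rot":[0,0,0]}]'|grep -E "eef|force"
```

```text
eef_pos: [557.4, 224.5, 232.4]
force: [-0.6, 0.8, 6.6]
```

Contact came at about TCP z 238.5, roughly 21.5 mm down. I've pressed about 6 mm so far, so I'll use finer steps now.

```bash
python3 -m inch '[{"travel":[0,0,-0.7],"delta_rot":[0,0,0]},{"travel":[0,0,-0.7],"delta_rot":[0,0,0]},{"travel":[0,0,-0.6],"delta_rot":[0,0,0]},{"travel":[0,0,0],"delta_rot":[0,0,0]},{"travel":[0,0,0],"delta_rot":[0,0,0]}]'|grep -E "eef|force"; python3 -m inch '[{"travel":[0,0,-0.5],"delta_rot":[0,0,0]},{"travel":[0,0,-0.5],"delta_rot":[0,0,0]},{"travel":[0,0,0],"delta_rot":[0,0,0]},{"travel":[0,0,0],"delta_rot":[0,0,0]}]'|grep -E "eef|force|open"
```

```text
eef_pos: [557.5, 224.5, 230.6]
force: [-0.2, -0.6, 7.8]
eef_pos: [557.5, 224.6, 229.6]
force: [0.2, 0.1, 8.1]
opening: 9.4
```

```bash
python3 -m inch '[{"travel":[0,0,-0.4],"delta_rot":[0,0,0]},{"travel":[0,0,-0.4],"delta_rot":[0,0,0]},{"travel":[0,0,0],"delta_rot":[0,0,0]},{"travel":[0,0,0],"delta_rot":[0,0,0]},{"travel":[0,0,0],"delta_rot":[0,0,0]}]'|grep -E "eef|force|time"
python3 - <<'E'
from h import *
im=r.capture('scene')[:,:,::-1];cv2.imwrite('pics/s9.png',im)
E
```

```text
time: 12.13
eef_pos: [557.5, 224.6, 228.8]
force: [-0.1, 0.1, 7.9]
```

View pics/s9.png

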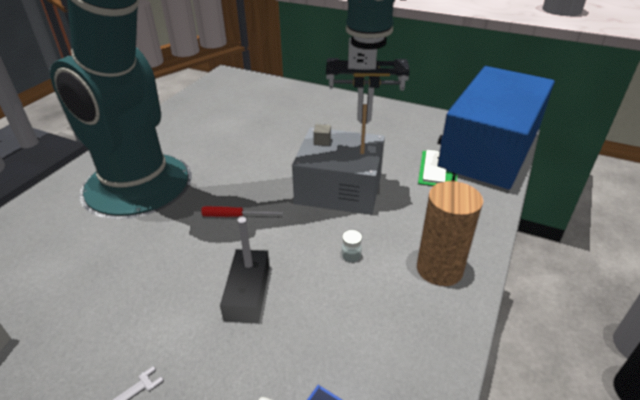

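```bash
python3 -m inch '[{"travel":[0,0,-0.4],"delta_rot":[0,0,0]},{"travel":[0,0,-0.2],"delta_rot":[0,0,0]},{"travel":[0,0,0],"delta_rot":[0,0,0]},{"travel":[0,0,0],"delta_rot":[0,0,0]},{"travel":[0,0,0],"delta_rot":[0,0,0]}]'|grep -E "eef|force|time"
python3 - <<'E'
from h import *
im=r.capture('scene')[:,:,::-1];cv2.imwrite('pics/s10.png',im);a=cv2.imread('pics/s9.png')
print(cv2.absdiff(a,im.copy())[120:230,250:340].mean(), r.get_state()['force'])
E
```

```text
time: 12.6
eef_pos: [557.5, 224.5, 228.1]
force: [0.6, 0.5, 5.5]
10.142255892255893 [ 1.39796049 -0.23497295  5.82776582]
```

Force dropped and the scene changed; I'll look.

View pics/s10.png

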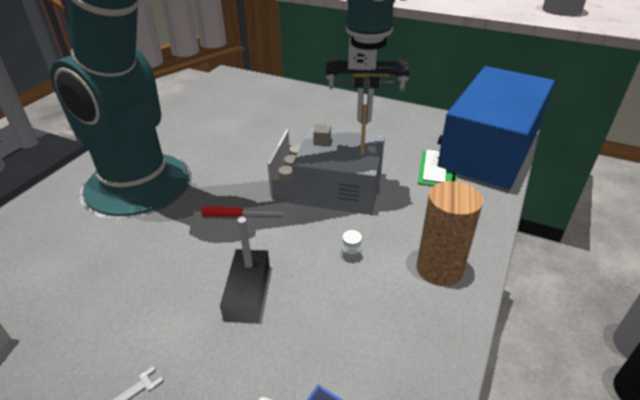

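The drawer is springing out. Next I withdraw the dowel straight up.

```bash
python3 -m inch '[{"travel":[0,0,2],"delta_rot":[0,0,0]},{"travel":[0,0,4],"delta_rot":[0,0,0]},{"travel":[0,0,6],"delta_rot":[0,0,0]},{"travel":[0,0,8],"delta_rot":[0,0,0]},{"travel":[0,0,10],"delta_rot":[0,0,0]},{"travel":[0,0,10],"delta_rot":[0,0,0]},{"travel":[0,0,10],"delta_rot":[0,0,0]},{"travel":[0,0,8],"delta_rot":[0,0,0]},{"travel":[0,0,4],"delta_rot":[0,0,0]},{"travel":[0,0,0],"delta_rot":[0,0,0]},{"travel":[0,0,0],"delta_rot":[0,0,0]},{"travel":[0,0,0],"delta_rot":[0,0,0]},{"travel":[0,0,0],"delta_rot":[0,0,0]}]'
python3 - <<'E'
from h import *
im=r.capture('scene')[:,:,::-1];cv2.imwrite('pics/s11.png',im)
s=r.get_state();print(s['eef_pos'],s['force'])
im=r.capture('wrist')[:,:,::-1];cv2.imwrite('pics/w11.png',im);cv2.imwrite('pics/w11c.png',cv2.resize(im[185:290,300:355],None,fx=5,fy=5,interpolation=cv2.INTER_CUBIC))
E
```

```text
time: 13.73
eef_pos: [557.0, 224.2, 289.1]
ee_rot: [[-0.001, -0.372, 0.928], [-0.0, 0.928, 0.372], [-1.0, 0.0, -0.001]]
force: [-0.6, -0.2, -0.5]
opening: 9.7
[556.99482368 224.28768326 289.18871714] [-0.01362082 -0.54400857  0.38057044]
```

View pics/s11.png

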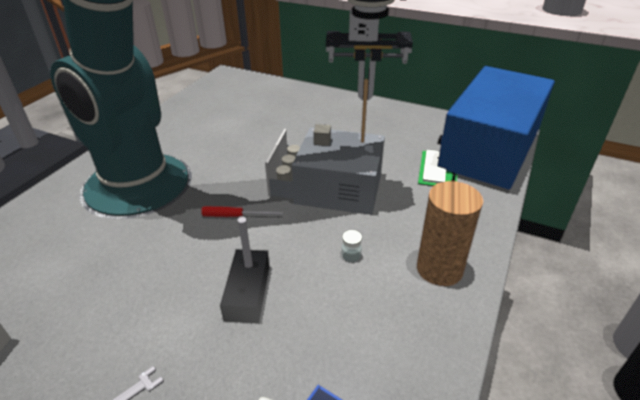

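View pics/w11c.png

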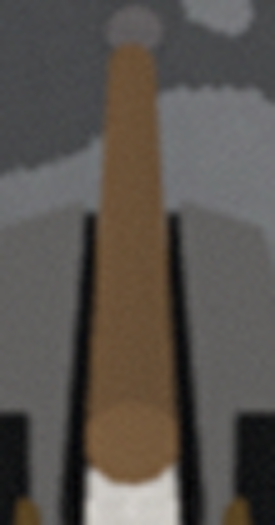

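The drawer is fully out. The dowel hasn't shifted in the grip: same pixels as before. I'm returning to the stand.

```bash
python3 -m inch '[{"travel":[-2.6,-16.5,0],"delta_rot":[0,0,0]},{"travel":[-5.1,-33,0],"delta_rot":[0,0,0]},{"travel":[-5.1,-33,0],"delta_rot":[0,0,0]},{"travel":[-5.1,-33,0],"delta_rot":[0,0,0]},{"travel":[-5.1,-33,0],"delta_rot":[0,0,0]},{"travel":[-5.1,-33,0],"delta_rot":[0,0,0]},{"travel":[-5.1,-33,0],"delta_rot":[0,0,0]},{"travel":[-5.1,-33,0],"delta_rot":[0,0,0]},{"travel":[-5.1,-33,0],"delta_rot":[0,0,0]},{"travel":[-5.1,-33,0],"delta_rot":[0,0,0]},{"travel":[-5.1,-33,0],"delta_rot":[0,0,0]},{"travel":[-5.1,-33,0],"delta_rot":[0,0,0]},{"travel":[-5.1,-33,0],"delta_rot":[0,0,0]},{"travel":[-4,-26,0],"delta_rot":[0,0,0]},{"travel":[-1.5,-9.2,0],"delta_rot":[0,0,0]},{"travel":[0,0,0],"delta_rot":[0,0,0]},{"travel":[0,0,0],"delta_rot":[0,0,0]},{"travel":[0,0,0],"delta_rot":[0,0,0]},{"travel":[0,0,0],"delta_rot":[0,0,0]},{"travel":[0,0,0],"delta_rot":[0,0,0]}]'; python3 -m inch '[{"travel":[0,0,-20],"delta_rot":[0,0,0]},{"travel":[0,0,-25],"delta_rot":[0,0,0]},{"travel":[0,0,-25],"delta_rot":[0,0,0]},{"travel":[0,0,-10],"delta_rot":[0,0,0]},{"travel":[0,0,-5],"delta_rot":[0,0,0]},{"travel":[0,0,0],"delta_rot":[0,0,0]},{"travel":[0,0,0],"delta_rot":[0,0,0]},{"travel":[0,0,0],"delta_rot":[0,0,0]},{"travel":[0,0,0],"delta_rot":[0,0,0]},{"travel":[0,0,0],"delta_rot":[0,0,0]}]'
```

```text
time: 15.5
eef_pos: [488.1, -222.2, 289.7]
ee_rot: [[0.0, -0.373, 0.928], [-0.0, 0.928, 0.373], [-1.0, -0.0, 0.0]]
force: [-0.1, -1.0, -0.2]
opening: 9.3
time: 16.33
eef_pos: [488.1, -223.5, 205.4]
ee_rot: [[0.001, -0.372, 0.928], [-0.001, 0.928, 0.372], [-1.0, -0.001, 0.001]]
force: [-0.9, -0.2, -0.7]
opening: 9.3
```

```bash
python3 - <<'E'
from h import *
im=r.capture('wrist')[:,:,::-1];s=r.get_state();print(s['eef_pos'],s['force'])
cv2.imwrite('pics/w12.png',im);cv2.imwrite('pics/w12c.png',cv2.resize(im[165:225,295:365],None,fx=8,fy=8,interpolation=cv2.INTER_CUBIC))
im=r.capture('scene')[:,:,::-1];cv2.imwrite('pics/s12c.png',cv2.resize(im[235:330,205:290],None,fx=6,fy=6,interpolation=cv2.INTER_CUBIC))
E
```

```text
[ 488.04402043 -223.47299109  205.20943553] [ 0.15966957 -0.28026654  0.12675326]
```

View pics/w12c.png

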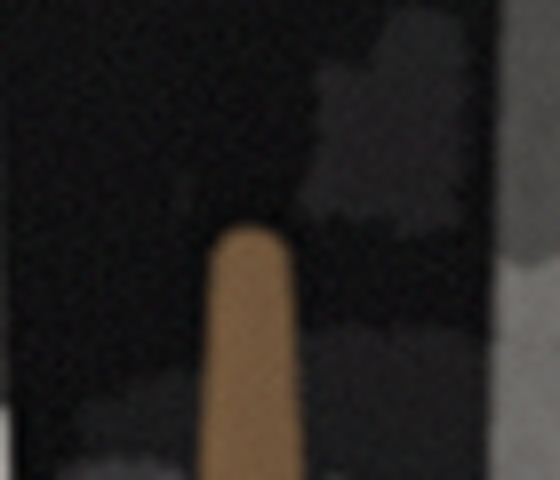

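View pics/s12c.png

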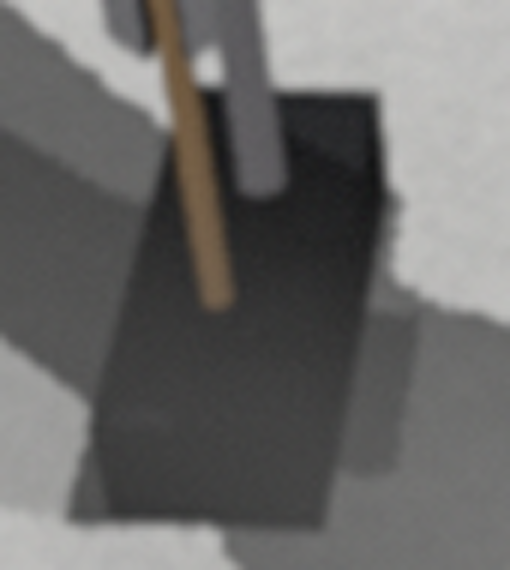

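```bash
python3 -m inch '[{"travel":[-0.3,0,-5],"delta_rot":[0,0,0]},{"travel":[0,0,-4],"delta_rot":[0,0,0]},{"travel":[0,0,-2],"delta_rot":[0,0,0]},{"travel":[0,0,-1],"delta_rot":[0,0,0]},{"travel":[0,0,-1],"delta_rot":[0,0,0]},{"travel":[0,0,0],"delta_rot":[0,0,0]},{"travel":[0,0,0],"delta_rot":[0,0,0]}]'|grep -E "eef|force"; python3 -m inch '[{"travel":[0,0,-1],"delta_rot":[0,0,0]},{"travel":[0,0,-1],"delta_rot":[0,0,0]},{"travel":[0,0,-1],"delta_rot":[0,0,0]},{"travel":[0,0,0],"delta_rot":[0,0,0]},{"travel":[0,0,0],"delta_rot":[0,0,0]}]'|grep -E "eef|force"
```

```text
eef_pos: [487.6, -223.3, 191.6]
force: [0.8, -0.6, -0.6]
eef_pos: [487.5, -223.3, 188.6]
force: [0.8, 0.3, 0.0]
```

```bash
python3 -m inch '[{"travel":[0,0,-1],"delta_rot":[0,0,0]},{"travel":[0,0,-1],"delta_rot":[0,0,0]},{"travel":[0,0,-1],"delta_rot":[0,0,0]},{"travel":[0,0,0],"delta_rot":[0,0,0]},{"travel":[0,0,0],"delta_rot":[0,0,0]}]'|grep -E "eef|force|torq"
```

```text
eef_pos: [487.5, -223.3, 185.6]
force: [1.2, -0.4, -0.3]
```

Tip is at 45.6 with no z force, so it's in the bore. I'll continue down.

```bash
python3 -m inch '[{"travel":[0,0,-1],"delta_rot":[0,0,0]},{"travel":[0,0,-1],"delta_rot":[0,0,0]},{"travel":[0,0,-1],"delta_rot":[0,0,0]},{"travel":[0,0,-1],"delta_rot":[0,0,0]},{"travel":[0,0,-1],"delta_rot":[0,0,0]},{"travel":[0,0,0],"delta_rot":[0,0,0]}]'|grep -E "eef|force|torq"; python3 -m inch '[{"travel":[0,0,-2],"delta_rot":[0,0,0]},{"travel":[0,0,-2],"delta_rot":[0,0,0]},{"travel":[0,0,-2],"delta_rot":[0,0,0]},{"travel":[0,0,-2],"delta_rot":[0,0,0]},{"travel":[0,0,0],"delta_rot":[0,0,0]}]'|grep -E "eef|force|torq"
```

```text
eef_pos: [487.4, -223.3, 180.4]
force: [-0.7, 0.6, -0.3]
eef_pos: [487.3, -223.3, 172.1]
force: [-0.3, 0.5, 0.9]
```

```bash
python3 -m inch '[{"travel":[0,0,-2],"delta_rot":[0,0,0]},{"travel":[0,0,-2],"delta_rot":[0,0,0]},{"travel":[0,0,-2],"delta_rot":[0,0,0]},{"travel":[0,0,-2],"delta_rot":[0,0,0]},{"travel":[0,0,-2],"delta_rot":[0,0,0]},{"travel":[0,0,0],"delta_rot":[0,0,0]}]'|grep -E "eef|force|torq"; python3 -m inch '[{"travel":[0,0,-2],"delta_rot":[0,0,0]},{"travel":[0,0,-2],"delta_rot":[0,0,0]},{"travel":[0,0,-2],"delta_rot":[0,0,0]},{"travel":[0,0,-2],"delta_rot":[0,0,0]},{"travel":[0,0,-1],"delta_rot":[0,0,0]},{"travel":[0,0,0],"delta_rot":[0,0,0]}]'|grep -E "eef|force|torq"
```

```text
eef_pos: [487.4, -223.3, 162.2]
force: [0.2, 0.1, -0.4]
eef_pos: [487.4, -223.3, 153.3]
force: [-0.2, 0.2, -0.1]
```

```bash
python3 -m inch '[{"travel":[0,0,-1],"delta_rot":[0,0,0]},{"travel":[0,0,-1],"delta_rot":[0,0,0]},{"travel":[0,0,-0.5],"delta_rot":[0,0,0]},{"travel":[0,0,0],"delta_rot":[0,0,0]},{"travel":[0,0,0],"delta_rot":[0,0,0]}]'|grep -E "eef|force|torq"; python3 -m inch '[{"travel":[0,0,-0.5],"delta_rot":[0,0,0]},{"travel":[0,0,0],"delta_rot":[0,0,0]},{"travel":[0,0,0],"delta_rot":[0,0,0]}]'|grep -E "eef|force|torq"
```

```text
eef_pos: [487.5, -223.4, 151.1]
force: [-0.4, -0.4, -0.3]
eef_pos: [487.5, -223.4, 150.6]
force: [0.5, -0.4, -0.4]
```

```bash
python3 -m inch '[{"travel":[0,0,-0.4],"delta_rot":[0,0,0]},{"travel":[0,0,0],"delta_rot":[0,0,0]},{"travel":[0,0,0],"delta_rot":[0,0,0]}]'|grep -E "eef|force|torq"; python3 -m inch '[{"travel":[0,0,-0.3],"delta_rot":[0,0,0]},{"travel":[0,0,0],"delta_rot":[0,0,0]},{"travel":[0,0,0],"delta_rot":[0,0,0]}]'|grep -E "eef|force|torq"
```

```text
eef_pos: [487.6, -223.3, 150.2]
force: [-0.5, 0.1, -0.1]
eef_pos: [487.6, -223.3, 150.0]
force: [-0.5, -0.2, 2.3]
```

Bottom contact, at the original grasp height. I'm releasing and retracting upwards.

```bash
python3 -m inch '[{"travel":[0,0,0],"delta_rot":[0,0,0]},{"travel":[0,0,0],"delta_rot":[0,0,0]},{"travel":[0,0,0],"delta_rot":[0,0,0]},{"travel":[0,0,0],"delta_rot":[0,0,0]},{"travel":[0,0,0],"delta_rot":[0,0,0]},{"travel":[0,0,0],"delta_rot":[0,0,0]}]' 50; python3 -m inch '[{"travel":[0,0,5],"delta_rot":[0,0,0]},{"travel":[0,0,10],"delta_rot":[0,0,0]},{"travel":[0,0,15],"delta_rot":[0,0,0]},{"travel":[0,0,20],"delta_rot":[0,0,0]},{"travel":[0,0,25],"delta_rot":[0,0,0]},{"travel":[0,0,25],"delta_rot":[0,0,0]},{"travel":[0,0,20],"delta_rot":[0,0,0]},{"travel":[0,0,10],"delta_rot":[0,0,0]},{"travel":[0,0,0],"delta_rot":[0,0,0]},{"travel":[0,0,0],"delta_rot":[0,0,0]},{"travel":[0,0,0],"delta_rot":[0,0,0]},{"travel":[0,0,0],"delta_rot":[0,0,0]}]'
python3 - <<'E'
from h import *
im=r.capture('wrist')[:,:,::-1];cv2.imwrite('pics/w13.png',im)
im=r.capture('scene')[:,:,::-1];cv2.imwrite('pics/s13.png',im)
im=r.capture('top')[:,:,::-1];cv2.imwrite('pics/t13.png',im)
E
```

```text
time: 21.43
eef_pos: [487.5, -223.4, 149.9]
ee_rot: [[-0.0, -0.372, 0.928], [-0.0, 0.928, 0.372], [-1.0, -0.0, -0.0]]
force: [-0.2, -0.5, 0.5]
opening: 46.3
time: 22.43
eef_pos: [487.1, -223.2, 278.7]
ee_rot: [[-0.002, -0.372, 0.928], [0.001, 0.928, 0.372], [-1.0, 0.001, -0.001]]
force: [-0.5, 0.4, -0.1]
opening: 49.7
```

View pics/w13.png

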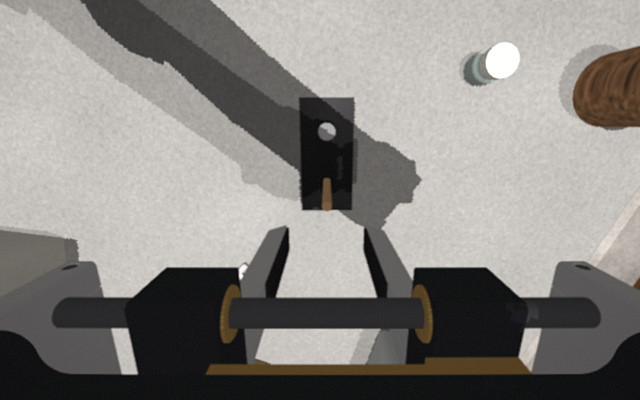

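View pics/s13.png

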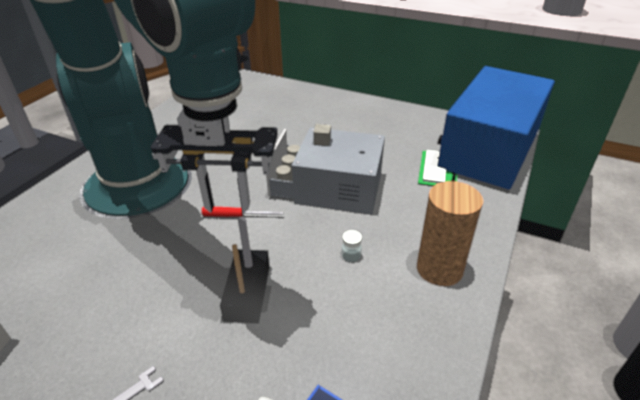

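View pics/t13.png

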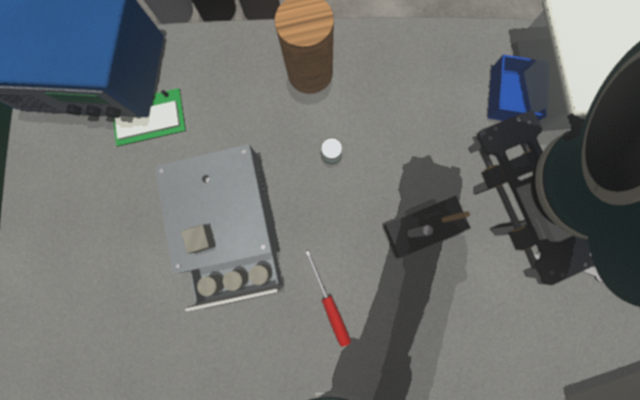

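The dowel top is back at (467,214) in the top view and at about (236,246) in the scene view, the same as at the start. Cube, jar and tamper are in place and the drawer is out. I'll check the drawer's opening in numbers and then hand in.

```bash
python3 - <<'E'
from h import *
a=[onz('top',p,110)[:2] for p in [(187,309.5),(277,292)]]
th=np.radians(12.04);c=np.array([503.5,209.3])
print([(-(p-c)@[np.cos(th),np.sin(th)]-100) for p in a])
A=cv2.imread('pics/top0.png');B=cv2.imread('pics/t13.png')
for n,b in dict(cube=(180,222,215,255),jar=(318,136,346,164),hole=(195,168,217,190)).items():
    x0,y0,x1,y1=b; print(n,cv2.absdiff(A[y0:y1,x0:x1],B[y0:y1,x0:x1]).mean())
print(onz('top',(467,214),170), r.get_state()['time'])
r.job_done()
E
```

```text
[np.float64(67.95751366249527), np.float64(69.62755177359557)]
cube 13.230880230880231
jar 15.480867346938776
hole 14.459366391184574
[ 486.24352878 -225.30356103  170.        ] 22.5833
the job is handed in; nothing more can be done
```

The drawer is open and the dowel is back in its own hole in the stand. I handed the job in at 22.6 s.

- **Releasing the catch:** I lowered the dowel through the service hole and first felt the catch about 21 mm below the top. I pressed down in small steps, and the drawer sprang open after about 10 mm of travel. The wrist read at most about 8 N on the cabinet.
- **Returning the dowel:** It went back in without jamming, touched bottom at the same height I gripped it from, and I let go and moved clear.

**Last checks:**
- **Drawer:** the top camera puts it 68–70 mm out, against 70 mm for fully open.
- **Dowel:** its upper end is at the same pixel as before I took it, within my reading accuracy of about 1–2 mm.
- **Other objects:** the cube, the jar and the tamping rod appear in the same places in the top view.

**Check that didn't work:** an automatic before-and-after image comparison showed differences of 13–15 grey levels around the cube, the jar and even the fixed hole. The fixed hole changed about as much, so I put this down to an overall change in brightness. That means the comparison cannot confirm nothing moved, and I relied on the picture positions instead.

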